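# Close up the wardrobe damp trap

## Task

The drain cock of the damp trap in the wardrobe is loose and open. Slide the metal mug along the shelf, upright, until it stands centred under the outlet; then press the cock's black plug down into its tapered seat while turning its lever a quarter turn anticlockwise, until the lever stands square to the pipe and the plug is fully home and stays there, without forcing it (it wedges hard if pushed straight down). Then shut the tank's lid and push its bolt fully across, leaving the other things on the shelf where they are.

Things in the scene. Friction and masses are not known exactly. Their poses are not given: they have to be found in the camera images.
- trap: Damp trap, fixed: clear tank 150 x 150 mm on a white stand, rim 210 mm high. Origin on the shelf under the tank's centre; its +x faces away from the robot at zero yaw, z up. A 22 mm pipe leaves along +y at height 125 mm; the cock's barrel (46 mm wide, top 155 mm high) is at y 165, the outlet at y 240 mm. On the -x wall: bolt guide block 45 x 60 mm, top 219 mm high.
- outlet (a point): Centre of the open lower end of the 24 mm wide outlet at the pipe's end, 115 mm above the shelf.
- press (a joint): How far the plug is pushed into its tapered bore, m: 0 = up and loose (9 mm gap between disc and barrel), 0.009 = disc on the barrel; fully home is above 0.0065. It stays where it is left. While the plug is turning it sinks under 2 to 10 N (more as it goes deeper), plus about 10 N sideways on the lever to turn it; straight down without turning it takes 35 to 45 N.
- plug (a joint): Turning angle of the plug, rad, about its upright axis, growing anticlockwise seen from above: 0 = lever along the pipe pointing to the outlet (trap's +y), 1.57 = lever square to the pipe pointing to the trap's -x (closed). It starts at 0, turns from -0.3 to 2.2 and stays where it is left.
- hub (a point): Centre of the upper face of the plug's flat black disc (110 mm across, 12 mm thick), on the turning axis; 176 mm high when loose. One aluminium lever rib (14 mm thick, 22 mm tall, from 1 to 55 mm from the axis) stands on the disc; the rest of the face is free to press on.
- lever_end (a point): Top of the lever rib near its outer end, 50 mm from the turning axis, 22 mm above the disc's upper face.
- lid (a joint): Opening angle of the lid, rad: 0 = shut on the tank, positive = its front edge raised. A stiff hinge (about 0.2 N m) holds it where it is left.
- lid_hinge (a point): Middle of the lid's hinge line, on the tank's far (+x) rim, 210 mm high; the line runs along the trap's y. The lid is a plate 150 x 150 x 8 mm reaching 150 mm from the hinge toward the trap's -x when shut; its under side lies in the plane of the hinge line.
- lid_edge (a point): Middle of the lid's free front edge, on its upper face.
- bolt (a joint): Travel of the lid bolt, m, along the trap's +x: 0 = back, clear of the lid; 0.032 = fully across the lid's front edge. Needs about 3 N and stays where it is left.
- bolt_tab (a point): Top centre of the bolt's upright tab (8 mm thick along its travel, 44 mm wide, 36 mm tall above an 8 mm thick bolt plate that slides on the guide block); 263 mm high. Free space on its -x side to push it toward +x.
- mug: Open aluminium mug without a handle, 80 mm across, 92 mm tall, 250 g, standing loose on the shelf. Origin at the centre of its underside.
- jar: Clear glass jar with a twist cap, 76 mm across and 110 mm tall, a bystander. Origin at the centre of its underside.
- case: Orange silicone case, 85 x 160 x 30 mm, lying flat, a bystander. Origin at the centre of its underside.
- shoebrush: Shoe brush with a wooden back, 50 x 150 x 42 mm, a bystander. Origin at the centre of its underside.
- umbrella: Folded umbrella with a plastic handle, lying, 280 mm long, 48 mm thick, a bystander. Origin under its middle.
Not all that is in view belongs to the job. What is shaped like the mug but green or red is not meant.

How it is judged (in metres and radians):
On the way, in this order (a step that is already met when the one before it is completed fails the run):
1. the mug stands under the outlet (horizontal distance between mug and outlet below 0.022 m and angle between mug's own z axis and vertical below 0.1 rad), for 0.2 s.
2. the plug is pressed home with its lever square to the pipe (value of joint press above 0.0065 m and value of joint plug between 1.37 and 1.77 rad), for 0.2 s.
3. the lid is shut (value of joint lid below 0.06 rad), for 0.2 s.
4. the bolt is across (value of joint bolt above 0.026 m), for 0.2 s.
At the end, for the whole second after the job is handed in: The mug stands upright and still with its centre within 22 mm of the outlet's axis; the plug is still at least 6.5 mm down its bore with its lever within 0.2 rad of square to the pipe (1.57 rad); the lid is within 0.06 rad of shut and the bolt at least 26 mm across (all of step 1 and all of step 2 and linear speed of mug below 0.02 m/s and value of joint lid below 0.06 rad and value of joint bolt above 0.026 m); the robot touches nothing.
It fails at once if the plug is forced with more than 40 N (contact force between the arm and press above 40 N).
It fails at once if the mug is tipped or lifted (angle between mug's own z axis and vertical above 0.4 rad or height (world z) of mug above 0.03 m).
It fails at once if a bystander is moved by more than 30 mm (distance of any of jar, case, shoebrush, umbrella from where it was at the start of the episode above 0.03 m).
It also fails if it takes over 72 s, if anything falls off the work surface, if the arm or the gripper's body presses on something with over 40 N, if the wrist force passes 120 N, or if a joint passes its speed limit or range.

## Robot

A 6-joint arm with a two-finger parallel gripper is mounted at the origin on the work surface. World frame = base frame: x ahead of the robot, y to its left, z up, the work surface at z = 0. Lengths are in mm, angles in rad, forces in N, time in s.
With the tool pointing down it reaches from about 275 to 750 mm from the base axis. Payload 10.2 kg.
Tool frame: the origin (TCP) lies between the finger pads; the fingertips stand 17 mm ahead of it and the grasp point (between the pads) lies 2 mm behind it (tips_ahead is the distance from the TCP to the fingertips, in mm); z points along the fingers, y is the line along which they close (so a half turn about z gives the same grasp; the last joint's range is limited). The gripper opens to 85 mm and grips with 20 to 120 N. Pads are 22 mm wide; open, the fingers measure 114 mm over their backs; the gripper's body (76 mm by 85 mm) begins 54 mm behind the grasp point. The pads swing forward as they close: fully open they stand 13 mm farther back than shut.
Start: joints at [0.891, 0.313, 1.498, -0, 1.331, -0.223], TCP at [231.579, 471.171, 248.294] pointing down, gripper open.
Joint ranges: [-2.94, 2.94], [-0.97, 2.17], [0.19, 2.56], [-1.23, 4.37], [0.02, 3.11], [-2.88, 2.88]. Speed limits (rad/s): [2.39, 2.39, 3.01, 3.14, 3.14, 3.14].

## Interface

Orientations are given as a unit quaternion [w, x, y, z].
In Python, from rig import sense, capture, finish_job, boxes_of, tips_ahead gives the robot as it stands.
- The arm moves only by the tool drive_tool, never from a script. Its argument "commands" is text: rows parted by semicolons, each of 7 numbers parted by spaces: the shift along the world's x, y, z in units of 0.1 m (1.0 is 0.1 m), then the turn, a rotation vector about the world's x, y, z in units of pi/4 rad (1.0 is pi/4 rad), then the opening in per cent of the stroke, from 0 (shut) to 100 (fully open). A call has 1 to 20 rows; each row shifts and turns the commanded pose from where the row before left it; what a row does not reach is not made up. A row lasts 1/12 s, in which the tool goes at most 41.7 mm and 7.16 degrees, less where a joint would pass 70% of its speed; a pose out of reach is approached as far as the arm can. A call with a number of a shift or a turn outside -1 to 1 is refused whole. A call with a gripper value outside its range is refused whole. The fingers move at their own pace and stop on an object; "force" is the grip in N (left out, the last holds). Time passes only in rows, so rows that do not move let the fingers close. It gives the time, the measured TCP pose, the force, the opening and the grip force at its end, in the units of the state.
- sense(): the state, without advancing time (a new reading comes with each control period).
- capture(name): name is "scene" or "top" or "wrist"; returns a dict with "pixels" (384x512x3 uint8, blue, green, red), "fov_y" (degrees; the focal length in pixels is half the picture's height over the tangent of half this angle, whatever the lens; pixels are square), "cx", "cy" (the principal point, pixels), "position" and "attitude" of the camera in the world; the wrist camera has in their place "tool_from_camera" (4x4, takes a point from camera to tool coordinates, whose origin is the TCP and whose axes are the flange's). Camera axes: x right, y down, z forward; pixel columns grow to the right and rows downward; lengths in mm; the calibration is good to about 2 mm. A picture is of the moment at which its call begins: read the wrist's pose just before it. There is no depth.
- finish_job(): hands the job in; it is judged then, once.
Trained networks look in a picture, given as the dict that the camera call returned (one of the last four; its "shot" number tells which), for a name from the list of things; names that differ only in an ending like _2 or _b are one class to them, and where a whole thing is asked for, a point or a joint stands for the part that bears it (a point fixed in the world has none). Each returns a list of dicts, best first, with "confidence" (0 to 1); they miss things now and then, are a little off and sometimes report something else, mostly with a low value. They report only what shows in the picture. A call takes as long as a camera call. They do not tell look-alikes from the thing itself.
- boxes_of(picture, name): "position" ([column, row] in pixels, amid what is visible of it).
The state is a dict: "time_s": time; "joints": joint angles; "dq": joint speeds; "tau": joint torques, N m; "eef_pos": TCP position; "ee_rot": TCP orientation; "force": force on the tool from outside, world axes, zero at the start; "wrist_torque": the same for the moment, N m; "grip_width": opening from 0.0 (shut) to 1.0 (fully open); "grip_force": force on a finger pad.
Only numpy, scipy, OpenCV 4.12 (cv2) and the standard library are available. Lean on these libraries where they do the work, as an engineer would, in place of code of your own. Each camera call takes 0.05 s, during which the arm holds its last target. There are 200 camera calls.

## Working session

There is one attempt and no reset: what is moved stays moved. The work goes in short steps, Python scripts to look and compute and a tool call to move; the robot and the scene stay as the last step left them, time stands still between calls to the robot, and variables do not carry over. Pictures are saved under pics/ and viewed, at most 10 in all, crops included, and the job is handed in when it is done.

Besides the shell and the picture viewer there is one more tool, called after "Call:" by a JSON object that holds its "fn" and its "kwargs", one argument or row to a line. drive_tool: Moves the arm, as the interface text tells. Shifts and turns lie within -1 to 1; 1 stands for 0.1 m of shift or pi/4 rad of turn. Its arguments: {"type":"object","properties":{"commands":{"type":"string"},"force":{"type":"number"}},"required":["commands"]}

```bash
mkdir -p pics; ls
cat > h.py <<'E'
import numpy as np, cv2
from scipy.spatial.transform import Rotation as R
from rig import *
def rot(a):
    a=np.array(a,float)
    return a if a.shape==(3,3) else R.from_quat(a,scalar_first=True).as_matrix()
def cam(p,s=None):
    if 'tool_from_camera' in p:
        T=np.array(p['tool_from_camera']); Rt=rot(s['ee_rot'])
        return Rt@T[:3,:3], Rt@T[:3,3]+np.array(s['eef_pos'])
    return rot(p['attitude']), np.array(p['position'],float)
def f(p): return p['pixels'].shape[0]/2/np.tan(np.radians(p['fov_y'])/2)
def ray(p,uv,s=None):
    A,o=cam(p,s); d=A@np.array([(uv[0]-p['cx'])/f(p),(uv[1]-p['cy'])/f(p),1]); return o,d/np.linalg.norm(d)
def atz(p,uv,z,s=None):
    o,d=ray(p,uv,s); return o+d*(z-o[2])/d[2]
def proj(p,X,s=None):
    A,o=cam(p,s); c=(np.array(X,float)-o)@A; return c[...,:2]/c[...,2:]*f(p)+[p['cx'],p['cy']]
E
python3 - <<'E'
from h import *
s=sense();print({k:np.round(v,3) for k,v in s.items()})
for n in('scene','top'):
    p=capture(n);cv2.imwrite(f'pics/{n}0.png',p['pixels']);print(n,p['fov_y'],np.round(p['position']),np.round(p['attitude'],3).tolist())
    for t in 'trap outlet hub lever_end lid lid_edge bolt_tab bolt mug jar case shoebrush umbrella'.split():
        print(t,[(np.round(b['position']).tolist(),round(b['confidence'],2)) for b in boxes_of(p,t)][:4])
E
```

```text
pics
{'time_s': np.float64(0.0), 'joints': array([ 0.891,  0.313,  1.498,  0.   ,  1.331, -0.223]), 'dq': array([-0.002, -0.001,  0.001,  0.   ,  0.   , -0.001]), 'tau': array([ 0.0000e+00, -4.1226e+01, -2.5974e+01, -0.0000e+00,  4.0000e-03,
        0.0000e+00]), 'eef_pos': array([231.399, 470.977, 247.736]), 'ee_rot': array([-0.   ,  0.226,  0.974, -0.001]), 'force': array([ 0.305, -0.113, -0.134]), 'wrist_torque': array([ 0.008, -0.028, -0.038]), 'grip_force': np.float64(0.0), 'grip_width': np.float64(0.997)}
scene 46.20112376362805 [1331.  560.  861.] [-0.221, 0.404, 0.789, -0.407]
trap [([182.0, 183.0], 0.6), ([222.0, 197.0], 0.49), ([204.0, 142.0], 0.46)]
outlet [([182.0, 183.0], 0.98)]
hub [([226.0, 200.0], 0.92)]
lever_end [([224.0, 200.0], 0.89)]
lid [([169.0, 154.0], 0.81)]
lid_edge [([167.0, 150.0], 0.6)]
bolt_tab [([204.0, 143.0], 0.57)]
bolt [([204.0, 141.0], 0.47), ([182.0, 183.0], 0.37), ([225.0, 200.0], 0.19)]
mug [([348.0, 256.0], 0.7), ([377.0, 229.0], 0.69), ([334.0, 212.0], 0.64)]
jar [([307.0, 303.0], 0.97)]
case [([273.0, 204.0], 0.69)]
shoebrush []
umbrella [([389.0, 308.0], 0.91), ([225.0, 200.0], 0.26)]
top 42.46419563961346 [ 239.   35. 1581.] [-0.064, 0.71, -0.697, 0.072]
trap [([335.0, 208.0], 0.75), ([325.0, 174.0], 0.64), ([171.0, 221.0], 0.57)]
outlet [([323.0, 176.0], 0.69), ([271.0, 176.0], 0.56)]
hub [([274.0, 175.0], 0.6), ([276.0, 177.0], 0.27)]
lever_end [([275.0, 177.0], 0.74)]
lid [([337.0, 161.0], 0.69)]
lid_edge [([338.0, 164.0], 0.64)]
bolt_tab [([334.0, 206.0], 0.71)]
bolt [([338.0, 208.0], 0.5)]
mug [([172.0, 218.0], 0.85), ([162.0, 266.0], 0.74), ([207.0, 275.0], 0.73)]
jar [([180.0, 155.0], 0.76)]
case [([267.0, 256.0], 0.97)]
shoebrush [([388.0, 227.0], 0.75)]
umbrella [([127.0, 201.0], 0.65)]
```

Run:
```python
import cv2
a=cv2.imread('pics/scene0.png');cv2.imwrite('pics/s1.png',cv2.resize(a[80:360,100:470],None,fx=2.1,fy=2.1,interpolation=3))
a=cv2.imread('pics/top0.png');cv2.imwrite('pics/t1.png',cv2.resize(a[110:320,100:420],None,fx=2.5,fy=2.5,interpolation=3))
```

```text
(no output)
```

View pics/s1.png

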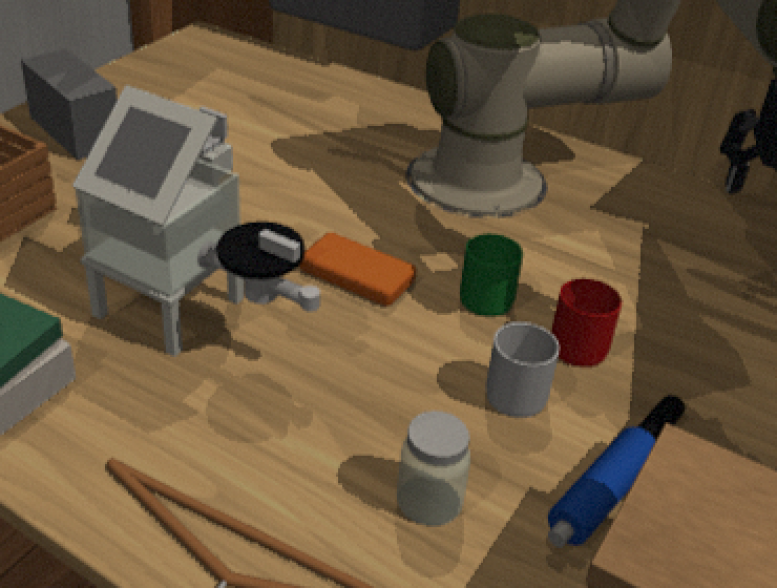

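View pics/t1.png

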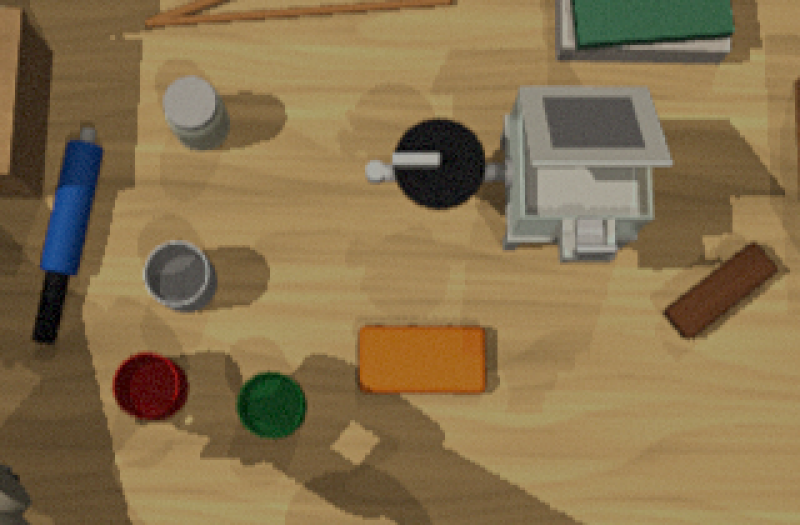

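The look-alikes in the top picture are grey metal at (172,219), red at (160,264) and green at (209,272). I choose the grey metal one, and the crop confirms it is bare aluminium with no handle. The disc is at about (276,176) with its lever pointing left toward the outlet at (251,178). The tank lid is open, with its hinge on the far side. Next I'll fit the poses.

Run:
```python
from h import *
from scipy.optimize import least_squares
P={n:capture(n) for n in('scene','top')}
def S(u,v): return 'scene',(u/2.1+99.75,v/2.1+79.75)
def T(u,v): return 'top',(u/2.5+99.7,v/2.5+109.7)
def ell(n,mask):
    c=max(cv2.findContours(mask.astype(np.uint8),0,1)[0],key=cv2.contourArea); return cv2.fitEllipse(cv2.convexHull(c))
D={}
for n,c in(('scene',(226,200)),('top',(276,176))):
    g=P[n]['pixels'].max(2).astype(int); m=np.zeros_like(g); r=25
    m[c[1]-r:c[1]+r,c[0]-r:c[0]+r]=(g<45)[c[1]-r:c[1]+r,c[0]-r:c[0]+r]; D[n]=ell(n,m);print(n,D[n])
# (view px, trap point)
L=[((n,D[n][0]),(0,165,176)) for n in D]
L+=[(T(519,87),(75,75,210)),(T(655,88),(75,-75,210)),(T(566,258),(-120,22.5,219)),(T(611,260),(-120,-22.5,219)) ] 
L2=[L[i] for i in(0,1,2,3)]+[(S(76,188),(75,-75,210)),(S(155,221),(75,75,210)),(S(240,178),(-75,75,210))]
L2=[l for l in L2 if 1]
def w(q,X):
    c,s=np.cos(q[2]),np.sin(q[2]);X=np.array(X,float); return np.array([q[0]+c*X[0]-s*X[1],q[1]+s*X[0]+c*X[1],X[2]])
res=lambda q:np.concatenate([proj(P[n],w(q,X))-uv for (n,uv),X in L2])
# scene corner assignment may be mirrored: try both
r=least_squares(res,[400,-100,0],loss='soft_l1',x_scale=[100,100,1]);print(np.round(r.x,3),r.cost);print(np.round(res(r.x).reshape(-1,2),1).tolist())
for X in((0,240,137),(0,50,198),(0,240,115),(-120,0,219)):print(X,np.round(w(r.x,X)),[ (n,np.round(proj(P[n],w(r.x,X)),0)) for n in P])
print('disc top',atz(P['top'],D['top'][0],176),atz(P['scene'],D['scene'][0],176))
for t,(a,z) in dict(mugrim=(T(179,273),92)).items(): print(t,atz(P[a[0]],a[1],z))
a=S(527,346);print('mug scene',atz(P['scene'],a[1],92))
for t,a,z in(('jar',T(193,102),110),('redrim',T(150,384),92),('greenrim',T(272,404),92),('umb tip',T(88,130),24),('umb handle',T(45,340),24),('umbmid',T(70,220),48),('case',T(422,358),30)):print(t,np.round(atz(P['top'],a[1],z)))
```

```text
scene ((223.4973907470703, 198.9101104736328), (27.318016052246094, 41.641849517822266), 88.81019592285156)
top ((275.4903564453125, 175.2368621826172), (34.93667984008789, 35.87138366699219), 104.9529037475586)
[ 5.81640e+02 -1.93676e+02 -9.00000e-03] 11.186648093650419
[[-1.2, -1.3], [-0.4, -3.1], [0.1, 0.5], [-2.5, 1.6], [-1.1, -0.4], [2.4, 3.0], [-0.7, -1.0]]
(0, 240, 137) [584.  46. 137.] [('scene', array([245., 220.])), ('top', array([250., 175.]))]
(0, 50, 198) [ 582. -144.  198.] [('scene', array([189., 176.])), ('top', array([315., 172.]))]
(0, 240, 115) [584.  46. 115.] [('scene', array([245., 227.])), ('top', array([250., 176.]))]
(-120, 0, 219) [ 462. -193.  219.] [('scene', array([203., 146.])), ('top', array([334., 212.]))]
disc top [573.89531204 -29.84039421 176.        ] [585.87937995 -22.65022633 176.        ]
mugrim [451.28090182 280.99347115  92.        ]
mug scene [457.84768288 289.6088494   92.        ]
jar [662. 272. 110.]
redrim [317. 309.  92.]
greenrim [296. 163.  92.]
umb tip [646. 419.  24.]
umb handle [373. 455.  24.]
umbmid [522. 429.  48.]
case [359. -17.  30.]
```

Call:
{"fn": "drive_tool", "kwargs": {
  "commands": "0.22 -0.22 0.15 0 0 -0.079 100;0.22 -0.22 0.15 0 0 -0.079 100;0.22 -0.22 0.15 0 0 -0.079 100;0.22 -0.22 0.15 0 0 -0.079 100;0.22 -0.22 0.15 0 0 -0.079 100;0.22 -0.22 0.15 0 0 -0.079 100;0.22 -0.22 0.15 0 0 -0.079 100;0.22 -0.22 0.15 0 0 -0.079 100;0.22 -0.22 0.15 0 0 -0.079 100;0.22 -0.22 0.15 0 0 -0.079 100;0 0 0 0 0 0 100;0 0 0 0 0 0 100"
}}

```text
time_s: 2.5
eef_pos: [452.4, 250.3, 398.4]
ee_rot: [0.0, 0.514, 0.858, 0.0]
force: [-1.0, 0.3, 0.4]
grip_width: 1.0
grip_force: 0.0
```

Run:
```python
from h import *
s=sense();p=capture('wrist');cv2.imwrite('pics/w1.png',p['pixels'])
A,o=cam(p,s);print(np.round(s['eef_pos']),np.round(rot(s['ee_rot']),2).tolist(),p['fov_y'],'cam',np.round(o),np.round(A[:,2],2),np.round(A[:,0],2),s['joints'])
for t in('mug','outlet','hub','lever_end'):
    for b in boxes_of(p,t): print(t,b['position'],b['confidence'])
for X in((455,285,92),(584,46,115),(580,-28,176)):print(proj(p,X,s))
```

```text
[452. 250. 398.] [[-0.47, 0.88, 0.0], [0.88, 0.47, 0.0], [0.0, 0.0, -1.0]] 71.32477296275185 cam [416. 316. 522.] [ 0.14 -0.26 -0.96] [0.88 0.47 0.  ] [ 2.78482772e-01  2.40051482e-01  1.21015299e+00  1.18281666e-04
  1.69085475e+00 -2.12966388e-01]
mug [156.0, 155.4] 0.94
mug [269.8, 136.7] 0.67
mug [203.7, 78.7] 0.61
mug [247.8, 315.8] 0.26
outlet [250.3, 314.7] 0.79
outlet [250.0, 323.5] 0.5
hub [251.6, 321.2] 0.71
lever_end [249.9, 321.2] 0.48
lever_end [160.1, 229.0] 0.22
[271.89113937 139.56043154]
[271.06950268 293.42721529]
[248.91033031 349.8837128 ]
```

View pics/w1.png

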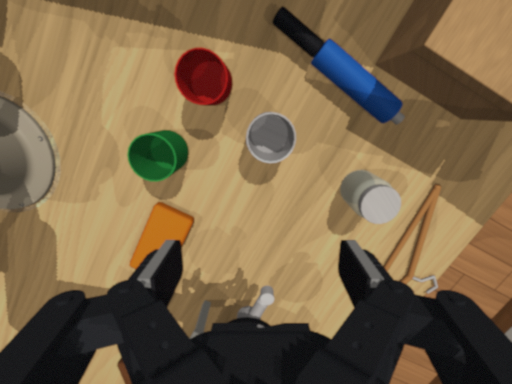

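The wrist picture shows the grey mug's rim at (271,137), the red mug at (203,77), the green one at (158,155), the outlet knob at (267,297) and the jar at (378,203).

Run:
```python
from h import *
s=sense();p=capture('wrist')
im=p['pixels'];g=cv2.cvtColor(im,cv2.COLOR_BGR2HSV)
print('mug',atz(p,(271,137.5),92,s),'outlet',[np.round(atz(p,(267,297),z,s)) for z in(115,130,140)],'jar',atz(p,(378,203),110,s))
w1=atz(p,(271,137.5),92,s)
for n in('top','scene'):
    q=capture(n);print(n,proj(q,w1),proj(q,(w1[0],w1[1],0)),proj(q,(584,46,125)))
```

```text
mug [450.12996188 288.63937581  92.        ] outlet [array([580.,  38., 115.]), array([574.,  48., 130.]), array([570.,  55., 140.])] jar [653.36651393 280.78756034 110.        ]
top [168.75603317 219.22682083] [173.41920099 223.33512846] [249.63848987 175.36913488]
scene [351.60792703 242.7499122 ] [346.42778831 268.46185775] [245.19485164 223.82242158]
```

Call:
{"fn": "drive_tool", "kwargs": {
  "commands": "0.12 -0.28 0.05 0 0 0 100;0.12 -0.28 0.05 0 0 0 100;0.12 -0.28 0.05 0 0 0 100;0.12 -0.28 0.05 0 0 0 100;0.12 -0.28 0.05 0 0 0 100;0.12 -0.28 0.05 0 0 0 100;0.12 -0.28 0.05 0 0 0 100;0.12 -0.28 0.05 0 0 0 100;0.12 -0.28 0.05 0 0 0 100;0.12 -0.28 0.05 0 0 0 100;0.12 -0.28 0.05 0 0 0 100;0.12 -0.28 0.05 0 0 0 100;0 0 0 0 0 0 100;0 0 0 0 0 0 100"
}}

```text
time_s: 4.07
eef_pos: [596.0, -85.8, 457.4]
ee_rot: [-0.001, 0.514, 0.858, -0.0]
force: [-0.6, 0.3, -0.4]
grip_width: 0.997
grip_force: 0.0
```

Run:
```python
from h import *
import pickle
s=sense();p=capture('wrist');cv2.imwrite('pics/w2.png',p['pixels']);pickle.dump((s,p),open('w2.pkl','wb'))
for t in('outlet','hub','lever_end','bolt_tab'):
    for b in boxes_of(p,t): print(t,b['position'],b['confidence'])
for X in((584,46,115),(580,-28,176)):print(proj(p,X,s))
cv2.imwrite('pics/w2b.png',cv2.resize(p['pixels'],(800,600),interpolation=3))
```

```text
outlet [227.1, 195.1] 0.95
hub [266.4, 119.8] 0.94
lever_end [266.9, 117.9] 0.79
lever_end [266.9, 120.1] 0.41
bolt_tab [144.1, 199.4] 0.84
[292.38501884  79.24635664]
[269.39118957 121.44118704]
```

View pics/w2b.png

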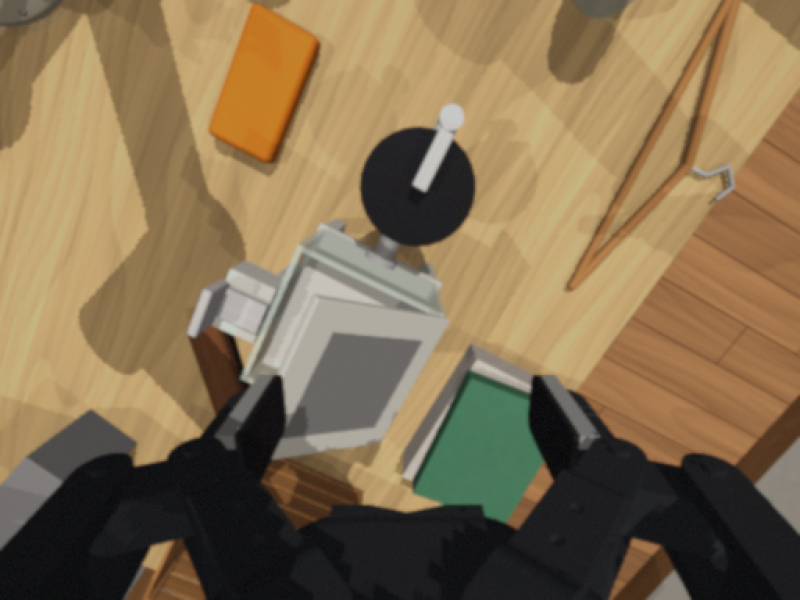

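The wrist picture, enlarged 1.5625×, shows the disc centre at (418,186), the outlet knob at (451,116) and the hinge corners at (445,318) and (380,440). The raised front corners are at (315,297) and (240,465), and the bolt tab is at about (202,312).

Run:
```python
from h import *
import pickle
from scipy.optimize import least_squares
s,p=pickle.load(open('w2.pkl','rb'))
T=capture('top');Sc=capture('scene')
k=512/800
W=lambda u,v:(p,(u*k-.2,v*k-.2),s)
def lid(a,r,y): n=np.array([np.sin(a),0,np.cos(a)]);d=np.array([-np.cos(a),0,np.sin(a)]);return np.array([75,y,210])+r*d+8*n
def obs(q):
    a,bx=q[3],q[4]
    return [(W(418,186),(0,165,176),2),(W(451,116),(0,240,137),1),(W(445,318),lid(a,0,75),1),(W(380,440),lid(a,0,-75),1),
     (W(315,297),lid(a,150,75),1),(W(240,465),lid(a,150,-75),1),(W(202,312),(bx,0,263),1),
     ((T,(275.5,175.2),None),(0,165,176),1),((Sc,(224,198.3),None),(0,165,176),1),((T,(334,204),None),(bx,0,263),.5)]
def w(q,X):
    c,s_=np.cos(q[2]),np.sin(q[2]);return np.array([q[0]+c*X[0]-s_*X[1],q[1]+s_*X[0]+c*X[1],X[2]])
res=lambda q:np.concatenate([(proj(c,w(q,X),ss)-uv)*g for (c,uv,ss),X,g in obs(q)])
r=least_squares(res,[580,-193,0,1,-110],loss='soft_l1',x_scale=[100,100,.1,.5,50]);q=r.x
print(np.round(q,3),r.cost,np.round(res(q).reshape(-1,2),1).tolist())
for n,X in dict(hub=(0,165,176),outlet=(0,240,115),lever=(0,215,198),hinge=(75,0,210),edge=lid(q[3],150,0),edgeshut=lid(0,150,0),tab=(q[4],0,263)).items():print(n,np.round(w(q,X),1))
print(atz(p,(418*k,186*k),176,s),[atz(p,(451*k,116*k),z,s) for z in (115,137)])
m=np.array([[451-415,0]]);print('lever dir',atz(p,(421*k,187*k),198,s)-atz(p,(449*k,128*k),198,s))
```

```text
[ 5.78261e+02 -1.91544e+02  1.80000e-02  7.28000e-01 -1.11888e+02] 9.920837836707296 [[-0.6, 0.2], [0.7, -1.2], [3.5, 0.1], [-0.3, 1.0], [1.6, -0.6], [-1.2, 0.1], [-0.1, 0.9], [-1.1, -0.4], [0.8, -1.8], [1.5, 1.8]]
hub [575.3 -26.6 176. ]
outlet [573.9  48.4 115. ]
lever [574.3  23.4 198. ]
hinge [ 653.2 -190.2  210. ]
edge [ 546.6 -192.1  315.8]
edgeshut [ 503.3 -192.9  218. ]
tab [ 466.4 -193.6  263. ]
[575.95595624 -26.31426183 176.        ] [array([574.95678056,  49.59515437, 115.        ]), array([574.25948058,  46.32323883, 137.        ])]
lever dir [  2.32304586 -53.74982025   0.        ]
```

Call:
{"fn": "drive_tool", "kwargs": {
  "commands": "-0.132 0.32 0 0 0 0 60;-0.132 0.32 0 0 0 0 60;-0.132 0.32 0 0 0 0 60;-0.132 0.32 0 0 0 0 60;-0.132 0.32 -0.15 -0.053 -0.028 0 60;-0.132 0.32 -0.15 -0.053 -0.028 0 60;-0.132 0.32 -0.15 -0.053 -0.028 0 60;-0.132 0.32 -0.15 -0.053 -0.028 0 60;-0.132 0.32 -0.15 -0.053 -0.028 0 60;-0.132 0.32 -0.15 -0.053 -0.028 0 60;-0.132 0.32 -0.15 -0.053 -0.028 0 60;-0.132 0.32 -0.15 -0.053 -0.028 0 60;-0.132 0.32 -0.15 -0.053 -0.028 0 60;-0.132 0.32 -0.15 -0.053 -0.028 0 60;0 0 0 0 0 0 60;0 0 0 0 0 0 60"
}}

```text
time_s: 5.75
eef_pos: [409.4, 364.8, 307.2]
ee_rot: [0.199, 0.497, 0.836, -0.122]
force: [0.8, -0.8, -0.6]
grip_width: 0.604
grip_force: 0.0
```

Run:
```python
from h import *
s=sense();print(np.round(s['eef_pos'],1),np.round(rot(s['ee_rot']),3).tolist(),s['grip_width'],s['joints'])
try: print(tips_ahead())
except Exception as e: print(tips_ahead,e)
```

```text
[409.4 364.8 307.2] [[-0.427, 0.879, 0.212], [0.782, 0.477, -0.401], [-0.454, -0.006, -0.891]] 0.6035858738423424 [ 0.70816036  0.42534121  1.25342783 -0.45868111  1.57437542  0.23437559]
17.0 'float' object is not callable
```

Call:
{"fn": "drive_tool", "kwargs": {
  "commands": "0 0 -0.32 0 0 0 60;0 0 -0.32 0 0 0 60;0 0 -0.32 0 0 0 60;0 0 -0.32 0 0 0 60;0 0 -0.32 0 0 0 60;0 0 -0.32 0 0 0 60;0 0 -0.32 0 0 0 60;0 0 -0.32 0 0 0 60;0 0 0 0 0 0 60;0.07 -0.14 0 0 0 0 60;0.07 -0.14 0 0 0 0 60;0.07 -0.14 0 0 0 0 60;0.07 -0.14 0 0 0 0 60"
}}

```text
time_s: 6.83
eef_pos: [440.4, 306.6, 55.0]
ee_rot: [0.2, 0.5, 0.834, -0.12]
force: [0.1, -0.3, -0.1]
grip_width: 0.603
grip_force: 0.7
```

Call:
{"fn": "drive_tool", "kwargs": {
  "commands": "0.075 -0.145 0 0 0 0 60;0.075 -0.145 0 0 0 0 60;0.075 -0.145 0 0 0 0 60;0.075 -0.145 0 0 0 0 60;0.075 -0.145 0 0 0 0 60;0.075 -0.145 0 0 0 0 60;0.075 -0.145 0 0 0 0 60;0.075 -0.145 0 0 0 0 60;0.05 -0.1 0 0 0 0 60;0.05 -0.1 0 0 0 0 60;0.05 -0.1 0 0 0 0 60;0 0 0 0 0 0 60;0 0 0 0 0 0 60"
}}

```text
time_s: 7.92
eef_pos: [514.0, 160.8, 52.6]
ee_rot: [0.199, 0.499, 0.834, -0.121]
force: [-0.0, 0.4, -0.7]
grip_width: 0.602
grip_force: 0.0
```

Run:
```python
from h import *
import pickle
s=sense();print(np.round(s['eef_pos'],1))
q={n:capture(n) for n in('top','scene','wrist')}
pickle.dump((s,q),open('m.pkl','wb'))
for n in q: print(n,[(np.round(b['position']),round(b['confidence'],2)) for b in boxes_of(q[n],'mug')])
a=cv2.resize(q['top']['pixels'][150:270,130:330],None,fx=2.5,fy=2.5,interpolation=3)
b=cv2.resize(q['scene']['pixels'][150:330,190:390],None,fx=1.5,fy=1.5,interpolation=3)
c=np.zeros((300,800,3),np.uint8);c[:300,:500]=a;c[:270,500:]=b
cv2.imwrite('pics/m1.png',c)
```

```text
[514.  160.8  52.6]
top [(array([226., 198.]), 0.97), (array([150., 265.]), 0.67), (array([213., 273.]), 0.54)]
scene [(array([273., 248.]), 0.97), (array([379., 230.]), 0.69), (array([342., 223.]), 0.46)]
wrist [(array([259., 270.]), 0.79)]
```

View pics/m1.png

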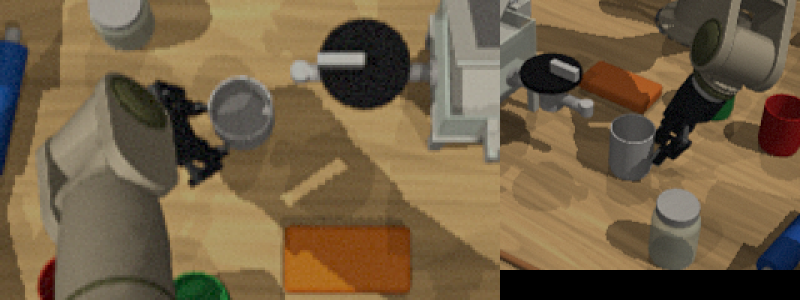

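The mug at crop (242,107) is upright, gripper behind it, and the outlet is at crop (301,72).

Run:
```python
from h import *
import pickle
s,q=pickle.load(open('m.pkl','rb'));p=q['top']
m=atz(p,(242/2.5+129.8,107/2.5+149.8),92);o=atz(p,(301/2.5+129.8,72/2.5+149.8),137)
print('top',m,o,o-m)
p=q['scene'];m2=atz(p,(632/1.5-500/1.5+190,126/1.5+150),92);o2=atz(p,(587/1.5-500/1.5+190,104/1.5+150),137);print('scene',m2,o2,o2-m2)
```

```text
top [536.03385742 115.81215475  92.        ] [571.25752207  44.02457871 137.        ] [ 35.22366466 -71.78757605  45.        ]
scene [533.72114644 116.93029528  92.        ] [576.92287334  49.60519807 137.        ] [ 43.2017269  -67.32509721  45.        ]
```

Call:
{"fn": "drive_tool", "kwargs": {
  "commands": "0.05 -0.085 0 0 0 0 60;0.05 -0.085 0 0 0 0 60;0.05 -0.085 0 0 0 0 60;0.05 -0.085 0 0 0 0 60;0.05 -0.085 0 0 0 0 60;0.05 -0.085 0 0 0 0 60;0.035 -0.07 0 0 0 0 60;0.03 -0.05 0 0 0 0 60;0.02 -0.04 0 0 0 0 60;0.01 -0.02 0 0 0 0 60;0 0 0 0 0 0 60;0 0 0 0 0 0 60;-0.1 0.2 0 0 0 0 60;-0.2 0.36 0 0 0 0 60;-0.2 0.36 0 0 0 0 60;-0.1 0.2 0.2 0 0 0 60;0 0 0.4 0 0 0 60;0 0 0.4 0 0 0 60"
}}

```text
time_s: 9.72
eef_pos: [491.8, 205.7, 152.7]
ee_rot: [0.198, 0.497, 0.836, -0.122]
force: [0.4, -1.1, 0.4]
grip_width: 0.597
grip_force: 0.0
```

Run:
```python
from h import *
import pickle
s=sense();print(np.round(s['eef_pos'],1))
q={n:capture(n) for n in('top','scene','wrist')}
pickle.dump((s,q),open('m2.pkl','wb'))
a=cv2.resize(q['top']['pixels'][150:250,200:330],None,fx=3,fy=3,interpolation=3)
b=cv2.resize(q['scene']['pixels'][170:290,190:320],None,fx=3,fy=3,interpolation=3)
c=np.zeros((600,800,3),np.uint8);c[:300,:390]=a;c[:360,400:790]=b
c[370:,:400]=cv2.resize(q['wrist']['pixels'],(400,300))[:230]
cv2.imwrite('pics/m2.png',c)
```

```text
[491.8 205.7 152.7]
```

View pics/m2.png

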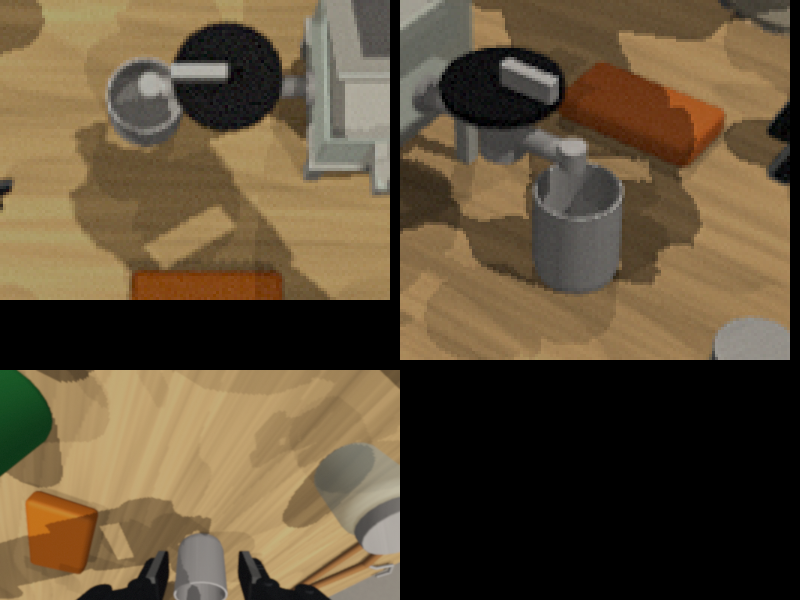

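The mug stands upright under the outlet. In the top crop the rim is at (145,96) and the knob at (150,84); in the scene crop they are at (578,190) and (571,147).

Run:
```python
from h import *
import pickle
s,q=pickle.load(open('m2.pkl','rb'));p=q['top']
f1=lambda u,v:(u/3+199.8,v/3+149.8); f2=lambda u,v:((u-400)/3+189.8,v/3+169.8)
m=atz(p,f1(145,96),92);o=[atz(p,f1(150,84),z) for z in (130,140)];print('top',m,[x-m for x in o])
p=q['scene'];m=atz(p,f2(578,190),92);o=[atz(p,f2(571,147),z) for z in (130,140)];print('scene',m,[x-m for x in o])
for n in('top','scene'):
    print(proj(q[n],(574,48,92)),proj(q[n],(574,48,137)))
```

```text
top [571.35065002  50.45918126  92.        ] [array([ 3.96119871, -5.1379089 , 38.        ]), array([ 1.64501447, -5.20643833, 48.        ])]
scene [576.00103783  53.73808994  92.        ] [array([ -6.32712631, -12.8611319 ,  38.        ]), array([ 4.08251316, -5.76431821, 48.        ])]
[248.94853175 180.97805448] [248.8922726  177.68090233]
[247.78649844 231.90046339] [248.1404078  218.53571506]
```

Call:
{"fn": "drive_tool", "kwargs": {
  "commands": "0 0 0.17 0.088 0.047 0 28;0 0 0.17 0.088 0.047 0 28;0 0 0.17 0.088 0.047 0 28;0 0 0.17 0.088 0.047 0 28;0 0 0.17 0.088 0.047 0 28;0 0 0.17 0.088 0.047 0 28;0.103 -0.243 0 0 0 -0.074 28;0.103 -0.243 0 0 0 -0.074 28;0.103 -0.243 0 0 0 -0.074 28;0.103 -0.243 0 0 0 -0.074 28;0.103 -0.243 0 0 0 -0.074 28;0.103 -0.243 0 0 0 -0.074 28;0.103 -0.243 0 0 0 -0.074 28;0.103 -0.243 0 0 0 -0.074 28;0 0 0 0 0 0 28;0 0 0 0 0 0 28;0 0 0 0 0 0 28"
}}

```text
time_s: 11.28
eef_pos: [575.3, 10.3, 253.4]
ee_rot: [-0.001, 0.697, 0.718, -0.001]
force: [-0.4, -0.5, -1.0]
grip_width: 0.281
grip_force: 0.0
```

Run:
```python
from h import *
s=sense();print(np.round(s['eef_pos'],1),np.round(rot(s['ee_rot']),3).tolist(),s['grip_width'],s['joints'],s['force'])
p=capture('wrist');cv2.imwrite('pics/w3.png',p['pixels'])
for X in((575.5,-26.5,176),(574.5,23.4,198),(574,46,137)):print(proj(p,X,s))
```

```text
[575.3  10.3 253.4] [[-0.03, 1.0, -0.004], [1.0, 0.03, -0.0], [-0.0, -0.004, -1.0]] 0.2808427709240195 [-1.85275440e-01  4.23559803e-01  1.32775297e+00 -1.00105731e-03
  1.39393129e+00 -2.14792151e-01] [-0.40288212 -0.4574291  -1.00127779]
[259.63045766 248.43228753]
[260.10031545 200.90649336]
[260.47632    155.03048266]
```

View pics/w3.png

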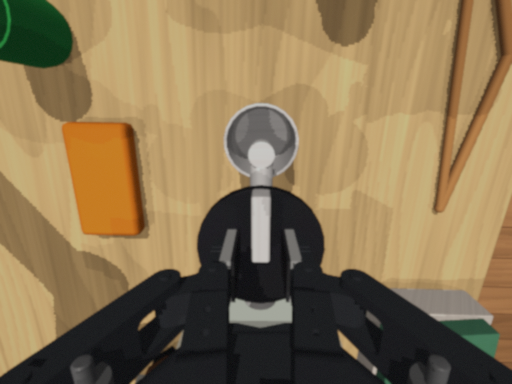

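The wrist picture shows the lever rib at column 261, midway between the fingertips (227 and 293). I'll descend gently around it.

Call:
{"fn": "drive_tool", "kwargs": {
  "commands": "0 0 -0.11 0 0 0 28;0 0 -0.11 0 0 0 28;0 0 -0.11 0 0 0 28;0 0 -0.11 0 0 0 28;0 0 -0.08 0 0 0 28;0 0 -0.03 0 0 0 28;0 0 0 0 0 0 28;0 0 0 0 0 0 28"
}}

```text
time_s: 12.0
eef_pos: [575.8, 9.9, 199.7]
ee_rot: [-0.0, 0.697, 0.717, -0.001]
force: [-0.4, 0.7, -0.0]
grip_width: 0.281
grip_force: 0.0
```

Call:
{"fn": "drive_tool", "kwargs": {
  "commands": "0 0 -0.015 0 0 0 28;0 0 -0.015 0 0 0 28;0 0 0 0 0 0 28"
}}

```text
time_s: 12.25
eef_pos: [575.7, 9.7, 196.3]
ee_rot: [-0.0, 0.697, 0.717, -0.001]
force: [-0.3, 0.6, -0.3]
grip_width: 0.28
grip_force: 0.0
```

Call:
{"fn": "drive_tool", "kwargs": {
  "commands": "0 0 -0.01 0 0 0 28;0 0 -0.01 0 0 0 28;0 0 0 0 0 0 28"
}}

```text
time_s: 12.5
eef_pos: [575.6, 9.8, 194.1]
ee_rot: [-0.001, 0.697, 0.717, -0.001]
force: [0.1, -0.2, 0.0]
grip_width: 0.281
grip_force: 0.0
```

Call:
{"fn": "drive_tool", "kwargs": {
  "commands": "0 0 -0.01 0 0 0 28;0 0 0 0 0 0 28"
}}

```text
time_s: 12.67
eef_pos: [575.6, 9.8, 193.2]
ee_rot: [-0.001, 0.697, 0.717, -0.001]
force: [0.0, -0.0, -0.1]
grip_width: 0.283
grip_force: 0.0
```

Call:
{"fn": "drive_tool", "kwargs": {
  "commands": "0 0 -0.01 0 0 0 28;0 0 -0.01 0 0 0 28;0 0 0 0 0 0 28"
}}

```text
time_s: 12.92
eef_pos: [575.9, 9.8, 192.4]
ee_rot: [0.0, 0.697, 0.717, -0.001]
force: [-2.5, 1.3, 7.8]
grip_width: 0.282
grip_force: 4.0
```

Call:
{"fn": "drive_tool", "kwargs": {
  "commands": "0 0 -0.007 0 0 0 28;0 0 0 0 0 0 28"
}}

```text
time_s: 13.08
eef_pos: [575.9, 9.9, 192.2]
ee_rot: [0.0, 0.697, 0.717, -0.0]
force: [-3.2, 1.6, 11.0]
grip_width: 0.282
grip_force: 5.6
```

Call:
{"fn": "drive_tool", "kwargs": {
  "commands": "0 0 -0.007 0 0 0 28;0 0 0 0 0 0 28"
}}

```text
time_s: 13.25
eef_pos: [576.0, 10.0, 192.0]
ee_rot: [0.0, 0.697, 0.717, -0.0]
force: [-5.8, 1.5, 14.3]
grip_width: 0.281
grip_force: 7.2
```

Call:
{"fn": "drive_tool", "kwargs": {
  "commands": "-0.0318 -0.0014 0 0 0 0.111 28;-0.0316 -0.0042 0 0 0 0.111 28;-0.0311 -0.0069 0 0 0 0.111 28;-0.0304 -0.0096 -0.004 0 0 0.111 28"
}}

```text
time_s: 13.58
eef_pos: [564.8, 7.6, 191.1]
ee_rot: [0.003, 0.56, 0.828, 0.001]
force: [6.8, 1.6, 3.4]
grip_width: 0.279
grip_force: 4.1
```

Call:
{"fn": "drive_tool", "kwargs": {
  "commands": "-0.0294 -0.0122 -0.006 0 0 0.111 28;-0.0283 -0.0147 -0.006 0 0 0.111 28;-0.0269 -0.0171 -0.006 0 0 0.111 28"
}}

```text
time_s: 13.83
eef_pos: [556.2, 3.4, 188.7]
ee_rot: [0.002, 0.447, 0.894, 0.0]
force: [7.6, 2.5, 3.1]
grip_width: 0.281
grip_force: 4.3
```

Call:
{"fn": "drive_tool", "kwargs": {
  "commands": "-0.0253 -0.0194 -0.007 0 0 0.111 28;-0.0235 -0.0215 -0.007 0 0 0.111 28;-0.0215 -0.0235 -0.007 0 0 0.111 28;-0.0194 -0.0253 -0.007 0 0 0.111 28"
}}

```text
time_s: 14.17
eef_pos: [546.9, -5.0, 186.0]
ee_rot: [0.002, 0.285, 0.958, 0.0]
force: [3.9, 6.0, 5.4]
grip_width: 0.281
grip_force: 6.1
```

Call:
{"fn": "drive_tool", "kwargs": {
  "commands": "-0.0171 -0.0269 -0.007 0 0 0.111 28;-0.0147 -0.0283 -0.007 0 0 0.111 28;-0.0122 -0.0294 -0.007 0 0 0.111 28"
}}

```text
time_s: 14.42
eef_pos: [542.1, -13.2, 183.9]
ee_rot: [0.002, 0.158, 0.987, 0.0]
force: [1.7, 7.9, 7.4]
grip_width: 0.28
grip_force: 7.5
```

Call:
{"fn": "drive_tool", "kwargs": {
  "commands": "-0.0096 -0.0304 -0.004 0 0 0.111 28;-0.0069 -0.0311 -0.004 0 0 0.111 28;-0.0042 -0.0316 -0.004 0 0 0.111 28"
}}

```text
time_s: 14.67
eef_pos: [539.3, -22.4, 183.3]
ee_rot: [0.001, 0.028, 1.0, 0.0]
force: [-6.6, 7.6, 17.6]
grip_width: 0.281
grip_force: 13.2
```

Call:
{"fn": "drive_tool", "kwargs": {
  "commands": "-0.0014 -0.0318 -0.002 0 0 0.111 28;0.0014 -0.0318 0 0 0 0.111 28;0 0 0 0 0 0 28"
}}

```text
time_s: 14.92
eef_pos: [538.9, -29.1, 183.2]
ee_rot: [0.0, -0.06, 0.998, -0.0]
force: [-10.1, 8.3, 18.3]
grip_width: 0.279
grip_force: 13.3
```

Call:
{"fn": "drive_tool", "kwargs": {
  "commands": "0.0042 -0.0316 0 0 0 0.111 28;0 0 0 0 0 0 28;0 0 0 0 0 0 28"
}}

```text
time_s: 15.17
eef_pos: [539.1, -32.1, 183.3]
ee_rot: [0.0, -0.101, 0.995, -0.0]
force: [-11.1, 6.4, 18.6]
grip_width: 0.279
grip_force: 13.8
```

Call:
{"fn": "drive_tool", "kwargs": {
  "commands": "0 0 0.03 0 0 0 28;0 0.01 0.1 0 0 0 28;0 0 0.3 0 0 0 28;0 0 0.3 0 0 0 28;0 0 0.3 0 0 0 28;0 0 0 0 0 0 28;0 0 0 0 0 0 28"
}}

```text
time_s: 15.75
eef_pos: [540.1, -32.3, 286.0]
ee_rot: [0.002, -0.101, 0.995, -0.002]
force: [0.1, 0.0, -1.3]
grip_width: 0.279
grip_force: 0.0
```

Run:
```python
from h import *
import pickle
s=sense();p=capture('wrist');t=capture('top');sc=capture('scene');pickle.dump((s,p,t,sc),open('w4.pkl','wb'))
print(s['eef_pos'],s['joints'])
print(proj(p,(575.5,-26.5,167),s))
c=np.zeros((600,800,3),np.uint8);c[:384,:512]=p['pixels'];c[:300,515:800]=cv2.resize(t['pixels'][145:220,230:301],(285,300),interpolation=3)
c[384:600,:360]=cv2.resize(sc['pixels'][170:242,190:310],(360,216),interpolation=3)
cv2.imwrite('pics/w4.png',c)
```

```text
[540.12922063 -32.30264927 285.95865217] [-2.75538736e-01  3.22235054e-01  1.38667535e+00 -1.83872940e-03
  1.42763084e+00 -2.04791938e+00]
[259.68061969 226.86346495]
```

View pics/w4.png

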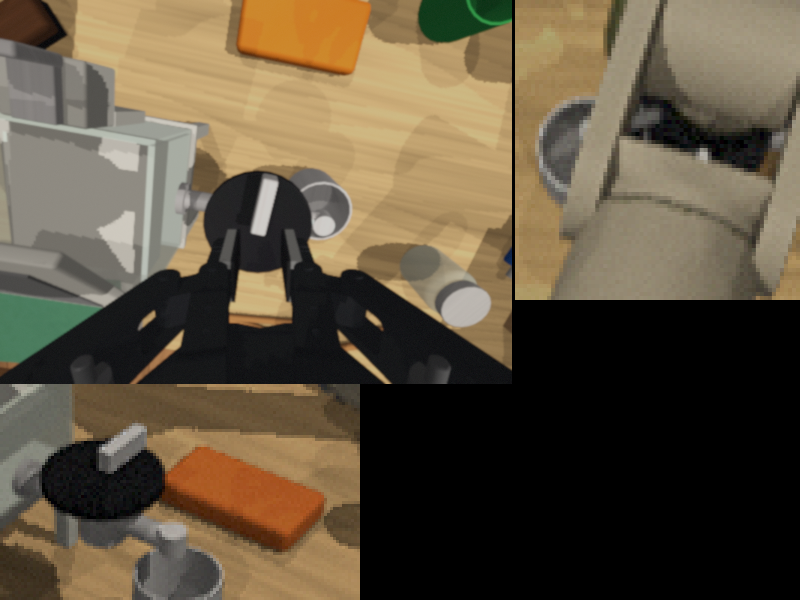

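The lever now points to the trap's −x (wrist (261,234)→(268,178)). The disc is down on the barrel, and the mug and outlet are at (322,222). I'll measure the lever angle next.

Run:
```python
from h import *
import pickle
s,p,t,sc=pickle.load(open('w4.pkl','rb'))
im=p['pixels'].astype(int);m=np.zeros(im.shape[:2],np.uint8);m[170:245,240:290]=(im.min(2)[170:245,240:290]>150)
c=max(cv2.findContours(m,0,1)[0],key=cv2.contourArea);bx=cv2.boxPoints(cv2.minAreaRect(c));print(bx.tolist())
b=bx[np.argsort(bx[:,1])];u=atz(p,b[:2].mean(0),189,s);v=atz(p,b[2:].mean(0),189,s);d=u-v
print('lever',u,v,np.linalg.norm(d),'angle from +y ccw',np.arctan2(-d[0],d[1]))
k=atz(p,(322,222),137,s);print('knob',k,'hub',[atz(p,(259,221.5),z,s) for z in (167,176)])
# disc ellipse
g=im.max(2);d=np.zeros_like(m);d[165:235,200:318]=(g<60)[165:235,200:318]
print(np.where(d[210])[0][[0,-1]])
```

```text
[[249.9412078857422, 232.23529052734375], [263.5882263183594, 177.64706420898438], [277.941162109375, 181.23529052734375], [264.2941589355469, 235.82351684570312]]
lever [520.39998349 -27.96869133 189.        ] [572.9377097  -29.26656477 189.        ] 52.55375486024312 angle from +y ccw 1.5460977033487437
knob [569.47835386  42.36124397 137.        ] hub [array([569.98612727, -28.30616913, 167.        ]), array([566.09928317, -29.01886304, 176.        ])]
[206 309]
```

Call:
{"fn": "drive_tool", "kwargs": {
  "commands": "0 0 0.28 0 0 0 0;0 0 0.28 0 0 0 0;0 0 0.28 0 0 0 0;0.08 -0.32 0 0 0 -0.05 0;0.08 -0.32 0 0 0 -0.05 0;0.08 -0.32 0 0 0 -0.05 0;0.08 -0.32 0 0 0 -0.05 0;0.08 -0.32 0 0 0 -0.05 0;0 0 -0.25 0 0 0 0;0 0 -0.2 0 0 0 0;0 0 0 0 0 0 0;0 0 0 0 0 0 0"
}}

```text
time_s: 16.9
eef_pos: [579.5, -192.0, 322.4]
ee_rot: [-0.001, -0.003, 1.0, -0.0]
force: [0.3, 0.2, 1.1]
grip_width: 0.001
grip_force: 0.0
```

Call:
{"fn": "drive_tool", "kwargs": {
  "commands": "0 0 -0.06 0 0 0 0;-0.03 0 -0.06 0 0 0 0;-0.07 0 -0.083 0 0 0 0;-0.07 0 -0.083 0 0 0 0;0 0 0 0 0 0 0"
}}

```text
time_s: 17.32
eef_pos: [561.7, -191.8, 294.0]
ee_rot: [-0.0, -0.003, 1.0, -0.001]
force: [0.5, 0.2, -0.8]
grip_width: 0.001
grip_force: 0.0
```

Call:
{"fn": "drive_tool", "kwargs": {
  "commands": "-0.04 0 -0.1 0 0 0 0;-0.04 0 -0.1 0 0 0 0;-0.04 0 -0.1 0 0 0 0"
}}

```text
time_s: 17.57
eef_pos: [550.9, -192.1, 265.5]
ee_rot: [0.001, -0.003, 1.0, -0.002]
force: [0.7, -0.9, 0.7]
grip_width: -0.003
grip_force: 0.6
```

Run:
```python
from h import *
s=sense();p=capture('scene');w=capture('wrist');print(s['eef_pos'],s['force'])
c=np.zeros((400,800,3),np.uint8);c[:400,:400]=cv2.resize(p['pixels'][110:210,130:230],(400,400),interpolation=3);c[:300,400:]=cv2.resize(w['pixels'],(400,300))
cv2.imwrite('pics/l1.png',c)
```

```text
[ 550.89539557 -192.1261447   265.50511161] [ 0.71790351 -0.90405283  0.73314536]
```

View pics/l1.png

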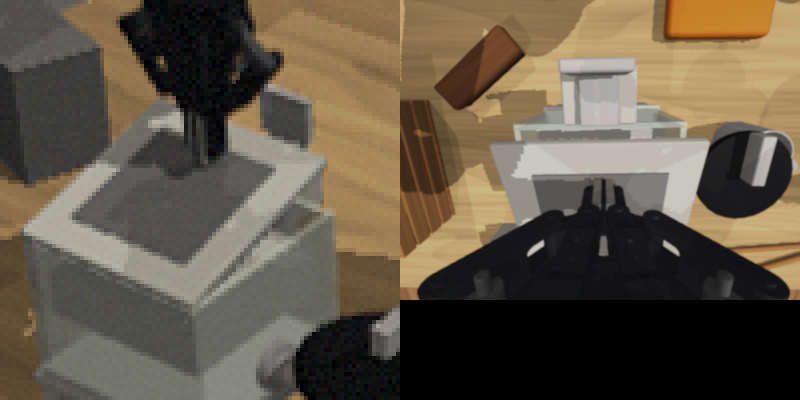

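The lid is going down under the closed fingertips, at scene crop (205,150), and is about 0.3 rad open. I'll keep going.

Call:
{"fn": "drive_tool", "kwargs": {
  "commands": "-0.03 0 -0.09 0 0 0 0;-0.03 0 -0.09 0 0 0 0;0 0 -0.06 0 0 0 0;0 0 -0.04 0 0 0 0;0 0 -0.02 0 0 0 0;0 0 0 0 0 0 0;0 0 0 0 0 0 0;0 0 0 0 0 0 0"
}}

```text
time_s: 18.33
eef_pos: [544.9, -192.1, 235.1]
ee_rot: [0.001, -0.003, 1.0, -0.001]
force: [-1.1, 1.0, 0.6]
grip_width: 0.0
grip_force: 1.1
```

Call:
{"fn": "drive_tool", "kwargs": {
  "commands": "0 0 -0.01 0 0 0 0;0 0 -0.01 0 0 0 0;0 0 -0.01 0 0 0 0;0 0 0 0 0 0 0;0 0 0 0 0 0 0;0 0 0 0 0 0 0"
}}

```text
time_s: 18.83
eef_pos: [544.9, -192.1, 234.8]
ee_rot: [0.002, -0.003, 1.0, -0.002]
force: [-7.5, 3.3, 19.9]
grip_width: -0.002
grip_force: 9.8
```

Call:
{"fn": "drive_tool", "kwargs": {
  "commands": "0 0 0.1 0 0 0 0;0 0 0.3 0 0 0 0;0 0 0.4 0 0 0 0;-0.3 0 0 0 0 0 0;-0.3 0 0 0 0 0 0;-0.3 0 0 0 0 0 0;-0.3 0 0 0 0 0 0;0 0 0 0 0 0 0;0 0 -0.2 0 0 0 0;0 0 -0.2 0 0 0 0;0 0 -0.16 0 0 0 0;0 0 0 0 0 0 0;0 0 0 0 0 0 0"
}}

```text
time_s: 19.92
eef_pos: [424.9, -192.1, 255.9]
ee_rot: [0.0, -0.003, 1.0, -0.001]
force: [0.4, -0.3, 0.1]
grip_width: 0.001
grip_force: 0.0
```

Call:
{"fn": "drive_tool", "kwargs": {
  "commands": "0.08 0 0 0 0 0 0;0.08 0 0 0 0 0 0;0.06 0 0 0 0 0 0;0.06 0 0 0 0 0 0;0.06 0 0 0 0 0 0;0.06 0 0 0 0 0 0;0.06 0 0 0 0 0 0;0.05 0 0 0 0 0 0;0 0 0 0 0 0 0;0 0 0 0 0 0 0"
}}

```text
time_s: 20.75
eef_pos: [476.1, -192.1, 255.6]
ee_rot: [0.001, -0.003, 1.0, -0.001]
force: [0.5, 0.4, -0.7]
grip_width: 0.001
grip_force: 0.0
```

Call:
{"fn": "drive_tool", "kwargs": {
  "commands": "0.03 0 0 0 0 0 0;0.03 0 0 0 0 0 0;0 0 0 0 0 0 0;0 0 0 0 0 0 0"
}}

```text
time_s: 21.08
eef_pos: [480.3, -192.0, 255.8]
ee_rot: [-0.002, -0.003, 1.0, -0.001]
force: [-12.9, 1.2, 4.4]
grip_width: 0.0
grip_force: 6.0
```

Call:
{"fn": "drive_tool", "kwargs": {
  "commands": "0.015 0 0 0 0 0 0;0 0 0 0 0 0 0;0 0 0 0 0 0 0"
}}

```text
time_s: 21.33
eef_pos: [480.5, -192.0, 255.8]
ee_rot: [-0.004, -0.003, 1.0, -0.001]
force: [-21.1, 1.1, 7.4]
grip_width: -0.002
grip_force: 10.6
```

Call:
{"fn": "drive_tool", "kwargs": {
  "commands": "-0.1 0 0 0 0 0 0;-0.3 0 0 0 0 0 0;-0.1 0 0.3 0 0 0 0;0 0 0.4 0 0 0 0;-0.2 0 0.3 0 0 0 0;-0.3 0 0.2 0 0 0 0;-0.3 0 0 0 0 0 0;0 0 0 0 0 0 0;0 0 0 0 0 0 0"
}}

```text
time_s: 22.08
eef_pos: [352.8, -192.2, 376.4]
ee_rot: [0.001, -0.002, 1.0, -0.002]
force: [0.4, -0.7, -0.1]
grip_width: 0.004
grip_force: 0.0
```

Run:
```python
from h import *
s=sense();t=capture('top');p=capture('scene');print(s['eef_pos'])
c=np.zeros((480,800,3),np.uint8);c[:480,:400]=cv2.resize(p['pixels'][110:254,160:280],(400,480),interpolation=3);c[:400,400:]=cv2.resize(t['pixels'][140:240,240:360],(400,333),interpolation=3)[:333] if 0 else cv2.resize(t['pixels'][140:260,240:360],(400,400),interpolation=3)
cv2.imwrite('pics/f1.png',c)
```

```text
[ 352.7788125  -192.24417382  376.44746195]
```

View pics/f1.png

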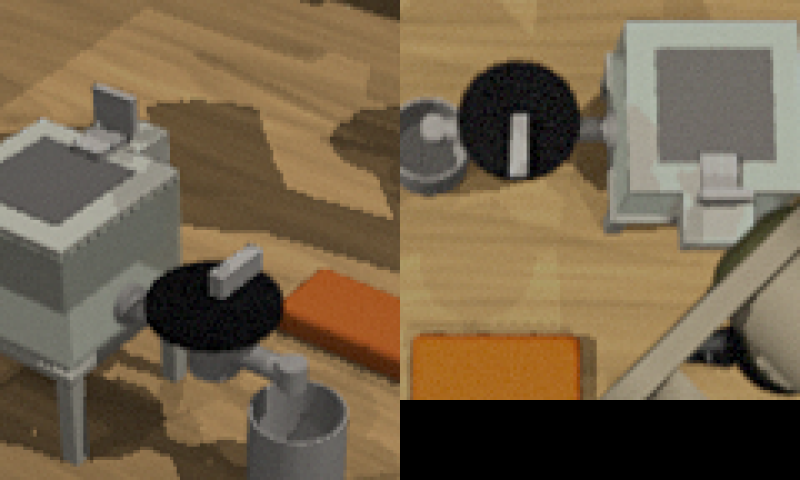

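The lid is shut, with the bolt across its front edge against a hard stop. The lever is square at top crop (519,145), the disc is on the barrel, and the mug is under the outlet. The arm is clear.

```bash
python3 -c "
from rig import *
print(finish_job())"
```

```text
the job is handed in; nothing more can be done
None
```

I handed the job in with the mug under the outlet, the cock pressed home with its lever square to the pipe, the lid shut and the bolt fully across; the hand-in returned no verdict.

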